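# Two sugar lumps from a press dispenser, then lock it down

## Task

Stand the mug of tea under the chute of the sugar-lump dispenser, keeping it upright, and give it exactly two lumps: each time press the black plunger gently but right down to its stop, letting it rise all the way in between. On the second press keep it fully down and turn its handle clockwise until its two red lugs are under the steel catches, so that the plunger stays locked down when you let go. Do not knock the other things about.

Things in the scene. Friction and masses are not known exactly. Their poses are not given: they have to be found in the camera images.
- dispenser: Sugar-lump dispenser, stuck fast to the worktop: a cream column 106 mm (x) by 98 mm (y) by 141 mm high on a black foot. Origin: on the worktop, 27 mm in front of (toward -x from) the column's middle; z up. The clear magazine and the steel chute stick out of its front, toward its own -x; the plunger stands on top at x = +30 mm, y = 0.
- magazine (a point): Middle of the black cap of the clear magazine (34 by 33 mm, top at z = 170 mm) that holds a pile of three lumps. Pressing the plunger sends the lowest lump down the chute near the end of the stroke (after 26 mm); once it is right up again the next lump drops into place: give it half a second, for pressed again too early it jams. Locked down, it keeps the outlet shut.
- chute_mouth (a point): Lower end of the open steel chute, middle of its floor, 62 mm above the worktop, 93 mm in front of the dispenser's origin; the underside is at z = 60 mm. The chute is 29 mm wide and climbs at 50 degrees to z = 100 mm at the magazine. Its side walls reach z = 78 mm at the mouth and 96 mm 15 mm further back.
- drop_point (a point): Point on the worktop (z = 0), 110 mm in front of the dispenser's origin: stand the middle of the mug here, within about 8 mm, and the lumps fall into it. Axes as the dispenser's.
- neck (a point): Top of the column on the plunger's axis. An aluminium plate, 96 mm across, sits on a screw thread here, with two steel catches at the rim toward the dispenser's +x and -x: hooks 18 mm high, open toward the axis and on the side where a lug enters when turned clockwise, with a lip at the entry. The plate, which is the plunger's stop, was screwed higher or lower each time.
- plunger: Sprung plunger. Origin: on its vertical axis at the underside of its flange, 188 mm above the worktop when up. It goes straight down until the flange bottoms on the plate: stroke 28 to 40 mm, not told, so feel for it. The spring pushes up with about 6 N at the top, 11 to 14 N at the bottom; the stop is hard: press with 18 to 32 N in all, never ram it (35 N on the stop fails).
- handle_grip (a point): Point on the plunger's axis in its handle, 30 mm above the flange's underside. The handle is an upright black bar, 52 mm long along the point's x axis, 14 mm thick (y), from 8 to 39 mm above the flange's underside; the flange is 48 mm across, 8 mm thick. Two red lugs stick out in line with the bar to 38 mm from the axis. Grip the bar across its thickness, fingertips above the flange.
- handle (a joint): Turn of the handle, rad; grows clockwise seen from above. Starts at -0.4 to 0.2; below 0.4 the lugs pass beside the catches. At 1.05 (bar along the dispenser's x) they are under them; back stops end the turn at 1.1. Lugs pass the lips only within 2 mm of the stop: keep pressing while turning. Let go, it rises 4 mm behind the lips and stays locked. It turns with under 0.3 N m.
- tea_mug: White china mug, hollow (the tea in it is only a picture), rim at 50 mm, 62 mm across, 0.10 to 0.18 kg. Origin: on its underside, 14 mm from the middle of the bowl toward the handle; z up; the handle sticks out toward its own -y.
- mug_centre (a point): Middle of the mug's underside (the bowl's axis), 14 mm toward the mug's +y from its origin.
- mug_handle (a point): Middle of the mug's handle: 48 mm from the bowl's axis toward the mug's -y, 33 mm above the underside. The handle is 14 mm thick along the mug's x axis; it reaches from 25 to 44 mm from the origin and from 15 to 48 mm in height. Axes as the mug's.
- lump_1: White sugar lump, 20 mm cube, number 1 from the bottom of the magazine at the start. Origin: middle of its underside.
- lump_2: White sugar lump, 20 mm cube, number 2 from the bottom of the magazine at the start. Origin: middle of its underside.
- lump_3: White sugar lump, 20 mm cube, number 3 from the bottom of the magazine at the start. Origin: middle of its underside.
- tuna_tin: Tin, 75 mm across, 58 mm high, beside the work; leave it. Origin: middle of its underside.
- spice_0: Spice jar with green cap, 46 mm across, 106 mm high; leave it. Origin: middle of its underside.
- spice_2: Second spice jar with green cap, 46 mm across, 106 mm high; leave it. Origin: middle of its underside.
- salt_shaker: Salt shaker, 44 mm across, 90 mm high; leave it. Origin: middle of its underside.
Mind the look-alikes: they are no part of the job. Leave any purple look-alike of the tea_mug alone.

How it is judged:
By the outcome, as a careful person would: the job done as asked, in the order asked, and still so for the second after the job is handed in, with the robot touching nothing.
It also fails if it takes over 69 s, if anything falls off the work surface, if the arm or the gripper's body presses on something with over 40 N, if the wrist force passes 120 N, or if a joint passes its speed limit or range.

## Robot

A 6-joint arm with a two-finger parallel gripper is mounted at the origin on a cart in front of the work surface, level with it; the furniture and walls round the work are solid. World frame = base frame: x ahead of the robot, y to its left, z up, the work surface at z = 0. Lengths are in m, angles in degrees, forces in N, time in s.
With the tool pointing down it reaches from about 0.375 to 0.75 m from the base axis. Payload 9 kg.
Tool frame: the origin (TCP) lies between the finger pads; the fingertips stand env.tips_ahead ahead of it and the grasp point (between the pads) lies 8 mm behind it (env.tips_ahead is the distance from the TCP to the fingertips, in m); z points along the fingers, y is the line along which they close (so a half turn about z gives the same grasp; the last joint's range is limited). The gripper opens to 85 mm and grips with 20 to 120 N. Pads are 22 mm wide; open, the fingers measure 114 mm over their backs; the gripper's body (76 mm by 85 mm) begins 54 mm behind the grasp point. The pads swing forward as they close: fully open they stand 13 mm farther back than shut.
Start: joints at [-12.473, 5.964, 5.575, 89.605, 0, 77.527], TCP at [0.6, 0, 0.242] pointing down, gripper open.
Joint ranges: [-171.21, 171.21], [-48.23, 106.86], [-62.78, 66.21], [-105.2, 120.99], [-86.42, 89.51], [-180, 180]. Speed limits (degrees/s): [127.2, 127.2, 147.25, 180, 180, 180].

## Interface

Orientations are given as [roll, pitch, yaw] about the fixed x, y, z axes, in that order (R = Rz(yaw) Ry(pitch) Rx(roll)).
In Python, from bench import env gives the robot as it stands. The module is installed in compiled form; this text tells all that it offers.
- The arm moves only by the shell command python3 -m creep 'ROWS' [FORCE]. ROWS is text: rows parted by semicolons, each of 5 numbers parted by spaces: the shift along the tool's x, y, z as a fraction of full scale, then the turn about the tool's z as a fraction of full scale, then the opening, from 0 (shut) to 1 (fully open). In form: tx ty tz spin gripper; .... A call has 1 to 20 rows; each row shifts and turns the commanded pose from where the row before left it, along the tool's axes as they then stand; what a row does not reach is not made up. Full scale, the value 1, is 25 mm for a shift and 5 degrees for a turn. A row lasts 1/10 s, in which the tool goes at most 50 mm and 8.59 degrees, less where a joint would pass 70% of its speed; a pose out of reach is approached as far as the arm can. A call with a number of a shift or a turn outside -1 to 1 is refused whole. A call with a gripper value outside its range is refused whole. The fingers move at their own pace and stop on an object; FORCE is the grip in N (left out, the last holds). Time passes only in rows, so rows that do not move let the fingers close. It gives the time, the measured TCP pose, the force, the opening and the grip force at its end, in the units of the state.
- env.get_state(): the state, without advancing time (a new reading comes with each control period).
- env.grab_frame(name): name is "scene" or "top"; returns (picture, depth): 384x512x3 uint8, blue, green, red; 384x512 float32, m along the optical axis (not along the pixel's ray), 0 where there is no reading.
- env.calibration(name): a dict with "fx", "fy", "cx", "cy" (pixels), "k1" (the pictures are not rectified: a ray, as slopes to the right and down, at radius r is drawn at 1 + k1 r^2 times it, then the intrinsics apply), "rvec" (rotation vector, rad) and "tvec" (3), from world to camera coordinates, as OpenCV has them. Camera axes: x right, y down, z forward; pixel columns grow to the right and rows downward; lengths in m; the calibration is good to about 2 mm. A picture is of the moment at which its call begins. calibration takes no time and is no camera call.
- env.finish_job(): hands the job in; it is judged then, once.
The state is a dict: "clock": time; "q": joint angles; "qvel": joint speeds; "effort": joint torques, N m; "ee_pos": TCP position; "tool_rot": TCP orientation; "contact_force": force on the tool from outside, world axes, zero at the start; "wrist_torque": the same for the moment, N m; "opening": finger opening in m; "grasp_force": force on a finger pad.
Only numpy, scipy, OpenCV 4.12 (cv2) and the standard library are available. Lean on these libraries where they do the work, as an engineer would, in place of code of your own. Each camera call takes 0.05 s, during which the arm holds its last target. There are 200 camera calls.

## Working session

There is one attempt and no reset: what is moved stays moved. The work goes in short steps, Python scripts to look and compute and a shell command to move; the robot and the scene stay as the last step left them, time stands still between calls to the robot, and variables do not carry over. Pictures are saved under pics/ and viewed, at most 10 in all, crops included, and the job is handed in when it is done.

```bash
mkdir -p pics; ls
cat > h.py <<'E'
import numpy as np, cv2
from bench import env
def pts(name,d,cal=None):
    c=env.calibration(name);K=np.array([[c['fx'],0,c['cx']],[0,c['fy'],c['cy']],[0,0,1.]])
    h,w=d.shape;u,v=np.meshgrid(np.arange(w),np.arange(h))
    n=und(c,np.stack([u,v],-1).reshape(-1,2))
    P=np.c_[n,np.ones(len(n))]*d.reshape(-1,1)
    R=cv2.Rodrigues(np.array(c['rvec'],float))[0]
    W=(P-np.array(c['tvec']).ravel())@R
    W[d.ravel()==0]=np.nan
    return W.reshape(h,w,3)
def und(c,uv):
    uv=np.asarray(uv,float);y=(uv-[c['cx'],c['cy']])/[c['fx'],c['fy']];x=y.copy()
    for _ in range(15): x=y/(1+c['k1']*(x**2).sum(-1,keepdims=True))
    return x
def ray(name,uv,z):
    c=env.calibration(name);n=und(c,np.atleast_2d(uv));R=cv2.Rodrigues(np.array(c['rvec'],float))[0]
    o=-R.T@np.array(c['tvec']).ravel();D=np.c_[n,np.ones(len(n))]@R
    return o+D*((z-o[2])/D[:,2])[:,None]
E
python3 - <<'E'
from h import *
for n in("scene","top"):
    p,d=env.grab_frame(n);cv2.imwrite(f'pics/{n}0.png',p);np.savez(f'{n}0.npz',p=p,d=d)
    c=env.calibration(n);R=cv2.Rodrigues(np.array(c['rvec'],float))[0];print(n,c,-R.T@np.array(c['tvec']).ravel())
print(env.get_state(),env.tips_ahead)
E
```

```text
pics
scene {'fx': 490.86798717270557, 'fy': 490.86798717270557, 'cx': 258.22553114065266, 'cy': 181.51849158248257, 'k1': -0.11810517369561349, 'rvec': array([ 0.94834938, -2.55045537,  0.98781999]), 'tvec': array([0.2839552 , 0.43241156, 1.13884804])} [-0.07075143  0.526545    1.1324    ]
top {'fx': 418.6678640120125, 'fy': 418.6678640120125, 'cx': 258.15332957423897, 'cy': 182.38809110424233, 'k1': 0.04903556822845841, 'rvec': array([ 2.11725801, -2.17597668,  0.09280323]), 'tvec': array([-0.10123764,  0.53098168,  1.37392072])} [ 0.36393581 -0.15611504  1.42233173]
{'clock': 0.1, 'q': array([-1.24742710e+01,  5.99454482e+00,  5.53233343e+00,  8.96041822e+01,
        1.40746339e-03,  7.75260519e+01]), 'qvel': array([-0.04009782, -0.08982108,  0.11116172, -0.02212687,  0.07897279,
        0.01763897]), 'effort': array([ 5.58294560e-03, -5.58208680e+01,  5.04719281e+01,  1.31238697e-02,
       -3.14059680e-04, -9.08449465e-05]), 'ee_pos': array([5.99725833e-01, 6.72802136e-05, 2.41614600e-01]), 'tool_rot': array([-1.79935478e+02, -1.57149608e-02,  8.99996675e+01]), 'contact_force': array([-0.64180148,  0.02374177,  1.24121468]), 'wrist_torque': array([-0.06369796, -0.03417823, -0.01310714]), 'grasp_force': 0.0, 'opening': 0.08512582695685607} 0.011
```

View pics/scene0.png

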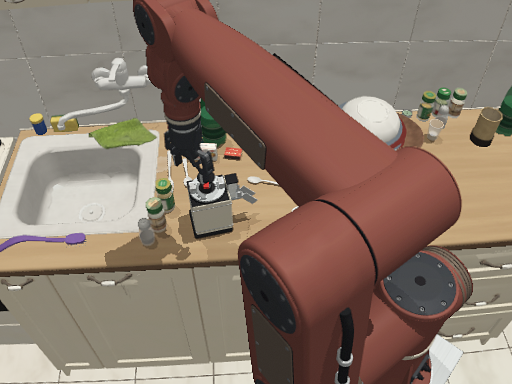

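View pics/top0.png

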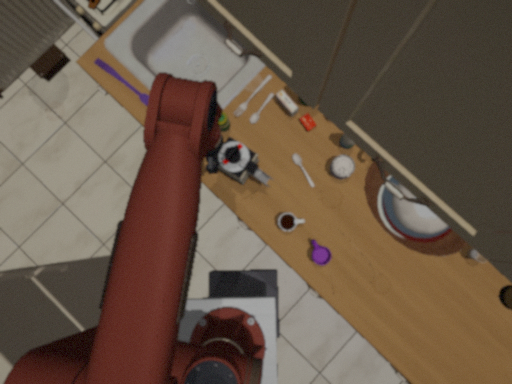

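Top view: candidates for the mug are the white one with brown tea at (287,222), handle to its right at (300,222), and the purple look-alike at (320,254). The white one fits the description. The dispenser is at (235,155), with its chute pointing lower right to (265,180). I'll confirm with a crop.

Run:
```python
from h import *
a=np.load('top0.npz');p,d=a['p'],a['d']
s=np.load('scene0.npz')['p']
A=cv2.resize(p[120:270,195:345],(600,600),interpolation=cv2.INTER_CUBIC)
B=cv2.resize(s[135:260,130:180+100],None,fx=4.8,fy=4.8,interpolation=cv2.INTER_CUBIC)[:600]
cv2.imwrite('pics/c1.png',A);cv2.imwrite('pics/c2.png',B[:, :800])
W=pts('top',d)
for n,u,v in[('mugtea',287,222),('mugrimR',296,222),('mughandle',301,222),('table',270,240),('plate',228,165),('jar',223,124)]: print(n,W[v,u].round(4))
```

```text
mugtea [ 0.3935 -0.2077  0.0287]
mugrimR [ 0.3923 -0.2363  0.0473]
mughandle [ 0.3919 -0.2524  0.0498]
table [ 0.3353 -0.1497 -0.0015]
plate [ 0.5695 -0.0282  0.1557]
jar [ 0.7124 -0.0091  0.1035]
```

View pics/c1.png

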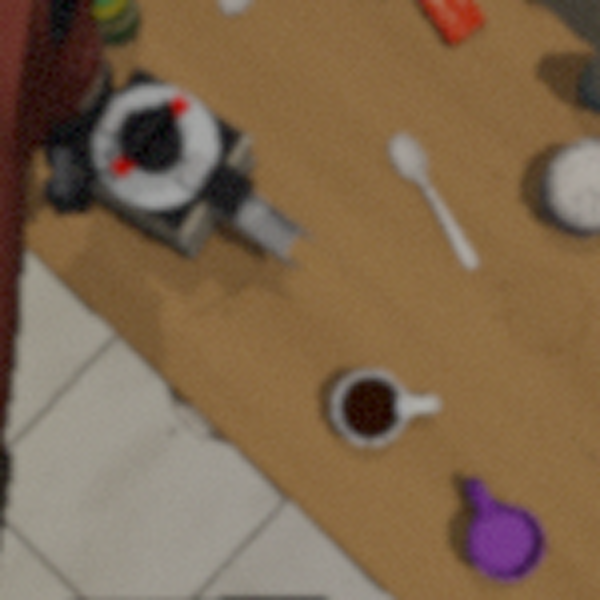

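View pics/c2.png

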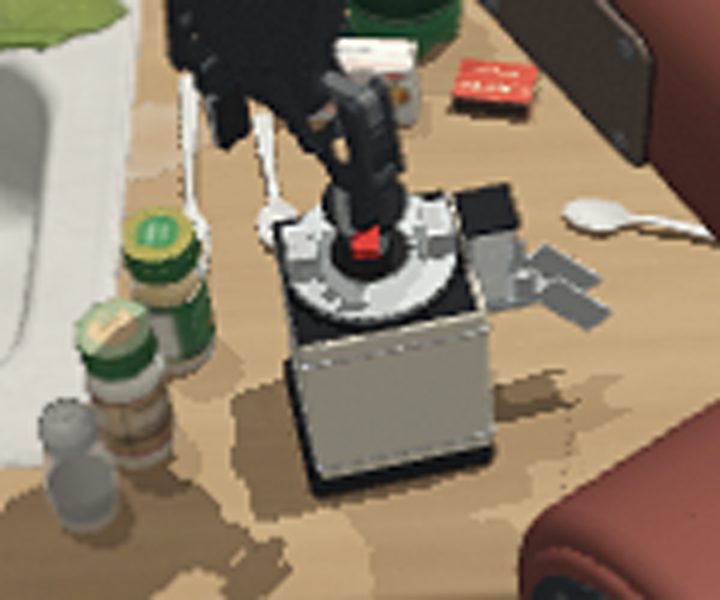

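```bash
cat > m.py <<'E'
from h import *
a=np.load('top0.npz');p,d=a['p'].astype(int),a['d'];W=pts('top',d)
b,g,r=p[...,0],p[...,1],p[...,2]
v,u=np.mgrid[:384,:512]
def box(u0,v0,u1,v1): return (u>=u0)&(u<u1)&(v>=v0)&(v<v1)
red=((r>130)&(g<90)&(b<90)&box(215,135,252,175)).astype(np.uint8)
n,_,st,ce=cv2.connectedComponentsWithStats(red);print(st[1:,4],ce[1:])
sel=[i for i in range(1,n) if st[i,4]>=4]
L=ray('top',ce[sel],0.192);print('lugs',L)
Wl=W[...,2]
pl=(r-b<25)&(r>130)&box(215,138,253,175)&(Wl>.145)&(Wl<.175)
cn=cv2.findContours(pl.astype(np.uint8),0,1)[0];cn=max(cn,key=cv2.contourArea)
e=cv2.fitEllipse(cv2.convexHull(cn));print('plate ell',e,'z',np.nanmedian(Wl[pl]));
print('plate c',ray('top',e[0],np.nanmedian(Wl[pl])))
# cap & chute by depth
cap=(Wl>.155)&box(246,158,262,180)&(r<70);print('cap',cap.sum(),np.nanmean(W[cap],0), np.c_[u[cap],v[cap]].mean(0))
print('capray',ray('top',np.c_[u[cap],v[cap]].mean(0),.17))
ch=(abs(r-b)<30)&(r>90)&box(252,165,275,190)&(Wl>.05)&(Wl<.12);print('chute',ch.sum(),np.nanmean(W[ch],0),W[ch][:,2].min(),W[ch][:,2].max())
wh=(r-b<40)&(r>130)&box(275,208,308,236)
tea=(r<110)&(r-b>10)&(g<60)&box(275,208,300,236)
print('mugpix',wh.sum(),tea.sum())
m=(wh|tea).astype(np.uint8);k=cv2.getStructuringElement(2,(9,9));bowl=cv2.morphologyEx(m,cv2.MORPH_OPEN,k)
cn=max(cv2.findContours(bowl,0,1)[0],key=cv2.contourArea);e=cv2.minEnclosingCircle(cn);mm=cv2.moments(cn);bc=(mm['m10']/mm['m00'],mm['m01']/mm['m00']);print(e,bc)
hd=(m>0)&(u>297);print('bowl',ray('top',bc,.05),ray('top',e[0],.05),'tea',ray('top',np.c_[u[tea],v[tea]].mean(0),.03),'handle',hd.sum(),ray('top',np.c_[u[hd],v[hd]].mean(0),.046))
print(np.nanmin(Wl[bowl>0]))
E
python3 m.py
```

```text
[10 14] [[239.3        146.1       ]
 [224.78571429 161.64285714]]
lugs [[ 0.61983559 -0.06678363  0.192     ]
 [ 0.57406607 -0.02245315  0.192     ]]
plate ell ((235.53111267089844, 157.22955322265625), (23.507553100585938, 29.33148956298828), 33.96048355102539) z 0.15296629941744116
plate c [[ 0.59348197 -0.05160918  0.1529663 ]]
cap 105 [ 0.55921415 -0.10064682  0.16952613] [251.43809524 166.93333333]
capray [[ 0.55913122 -0.10066916  0.17      ]]
chute 123 [ 0.53980343 -0.1301321   0.08992809] 0.06089419372698219 0.11825431749183098
mugpix 86 143
((287.0, 221.5), 6.800835609436035) (286.7646198830409, 221.46491228070175)
bowl [[ 0.39475278 -0.20625187  0.05      ]] [[ 0.39461954 -0.20701274  0.05      ]] tea [[ 0.39504464 -0.20726927  0.03      ]] handle 34 [[ 0.39596168 -0.25175234  0.046     ]]
0.02175375239732093
```

Geometry: the plunger is at about (0.597, -0.045), dispenser x-yaw is 56.2°, and handle angle is about -0.34. The drop point is about (0.519, -0.161). The white tea mug's bowl is at (0.395, -0.207), handle toward world -y, grasp at (0.3955, -0.255). The crop confirms it is the white mug with tea, not the purple one.

```bash
python3 -m creep '0 0 -1 0 0.5; 0 0 -0.4 0 0.5; -0.93 -0.74 0 0 0.5; -0.93 -0.74 0 0 0.5; -0.93 -0.74 0 0 0.5; -0.93 -0.74 0 0 0.5; -0.93 -0.74 0 0 0.5; -0.93 -0.74 0 0 0.5; -0.93 -0.74 0 0 0.5; -0.93 -0.74 0 0 0.5; -0.93 -0.74 0 0 0.5; -0.93 -0.74 0 0 0.5; -0.93 -0.74 0 0 0.5; 0 0 0 0 0.5; 0 0 0 0 0.5; 0 0 0 0 0.5' 50
python3 - <<'E'
from h import *
for n in("scene","top"):
    p,d=env.grab_frame(n);np.savez(f'{n}1.npz',p=p,d=d)
    if n=='scene': cv2.imwrite('pics/s1.png',p)
print(env.get_state()['q'])
E
```

```text
clock: 1.7
ee_pos: [0.3969, -0.2553, 0.2773]
tool_rot: [180.0, -0.0, 90.0]
contact_force: [-0.1, -0.2, -0.1]
opening: 0.0426
grasp_force: 0.0
[-4.86673714e+01 -1.57781754e+01 -1.13768779e+01  9.43980739e+01
  1.17331635e-02  4.12606194e+01]
```

View pics/s1.png

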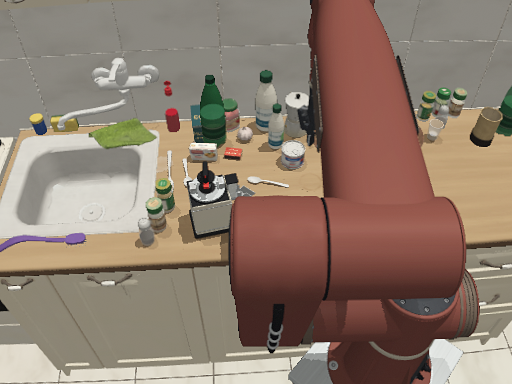

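The scene view shows the dispenser unobstructed at (205,200); the arm hides the mug. I'll refine the dispenser from the clean top frame and cross-check it against the scene view.

```bash
sed 's/top0/top1/' m.py > m1.py; python3 m1.py
python3 - <<'E'
from h import *
for f,n in(('scene1','scene'),('top1','top')):
    a=np.load(f+'.npz');p,d=a['p'].astype(int),a['d'];W=pts(n,d);x,y,z=W[...,0],W[...,1],W[...,2]
    near=np.hypot(x-.585,y+.06)<.15
    hb=near&(z>.205)&(z<.24)&(np.hypot(x-.597,y+.045)<.045);P=W[hb]
    top=P[P[:,2]>.22];c=top.mean(0);ev=np.linalg.eigh(np.cov(top[:,:2].T))
    print(n,'bar top',len(top),c,np.degrees(np.arctan2(*ev[1][::-1,1])),np.ptp(top@np.r_[ev[1][:,1],0]))
    cap=near&(z>.163)&(z<.176)&(np.hypot(x-.559,y+.1)<.03);print('cap',cap.sum(),np.nanmean(W[cap],0))
    pl=near&(z>.147)&(z<.158)&(p.min(-1)>120);print('plate',pl.sum(),np.nanmedian(W[pl],0),W[pl].min(0),W[pl].max(0))
    ch=near&(z>.055)&(z<.11)&(p.min(-1)>70)&(np.hypot(x-.537,y+.133)<.04)&(np.ptp(p,axis=-1)<35)
    print('chute',ch.sum(),np.nanmean(W[ch],0))
E
```

```text
[11 15] [[239.63636364 145.81818182]
 [224.66666667 161.53333333]]
lugs [[ 0.62066097 -0.06780959  0.192     ]
 [ 0.57440778 -0.02210268  0.192     ]]
plate ell ((243.74949645996094, 155.0559844970703), (8.834529876708984, 19.748130798339844), 4.3829264640808105) z 0.15271680150325173
plate c [[ 0.59952894 -0.07708049  0.1527168 ]]
cap 106 [ 0.55885304 -0.10079502  0.17012245] [251.48113208 167.01886792]
capray [[ 0.55886551 -0.10079333  0.17      ]]
chute 120 [ 0.53985156 -0.12968626  0.09035056] 0.06264015140928925 0.11968146336454667
mugpix 0 615
((287.0, 221.5), 16.650924682617188) (288.14106189129745, 223.19101476594406)
bowl [[ 0.38905067 -0.21053081  0.05      ]] [[ 0.39461954 -0.20701274  0.05      ]] tea [[ 0.39043688 -0.21038462  0.03      ]] handle 56 [[ 0.39375506 -0.24458815  0.046     ]]
-0.003006749373614286
scene bar top 84 [ 0.59425658 -0.04469576  0.22612059] 136.5725823304461 0.05376703728624377
cap 155 [ 0.56018633 -0.09650048  0.16965337]
plate 345 [ 0.5756777  -0.03748421  0.15241539] [ 0.54232135 -0.10419546  0.14703299] [0.6451418  0.00169746 0.15744308]
chute 113 [ 0.54302356 -0.1366906   0.09487996]
top bar top 82 [ 0.59660783 -0.04705314  0.22597773] 136.12255956717115 0.05028829003338986
cap 148 [ 0.5610895  -0.09743853  0.17009008]
plate 257 [ 0.59341597 -0.04970063  0.15230638] [ 0.55051579 -0.0905391   0.14721247] [ 6.42497338e-01 -9.62534358e-05  1.57246616e-01]
chute 127 [ 0.53942134 -0.13125085  0.08794865]
```

```bash
python3 -m creep '0 -0.03 1 0 0.5; 0 0 1 0 0.5; 0 0 1 0 0.5; 0 0 1 0 0.5; 0 0 1 0 0.5; 0 0 1 0 0.5; 0 0 1 0 0.5; 0 0 1 0 0.5; 0 0 0.5 0 0.5; 0 0 0.5 0 0.5; 0 0 0 0 0.5;0 0 0 0 0.5' 50
python3 - <<'E'
from h import *
p,d=env.grab_frame("top");cv2.imwrite('pics/t2.png',cv2.resize(p[160:280,220:380],None,fx=5,fy=5,interpolation=cv2.INTER_CUBIC))
E
```

```text
clock: 3.0
ee_pos: [0.3962, -0.2559, 0.053]
tool_rot: [180.0, 0.0, 90.0]
contact_force: [0.5, 0.1, 0.6]
opening: 0.0427
grasp_force: 0.0
```

View pics/t2.png

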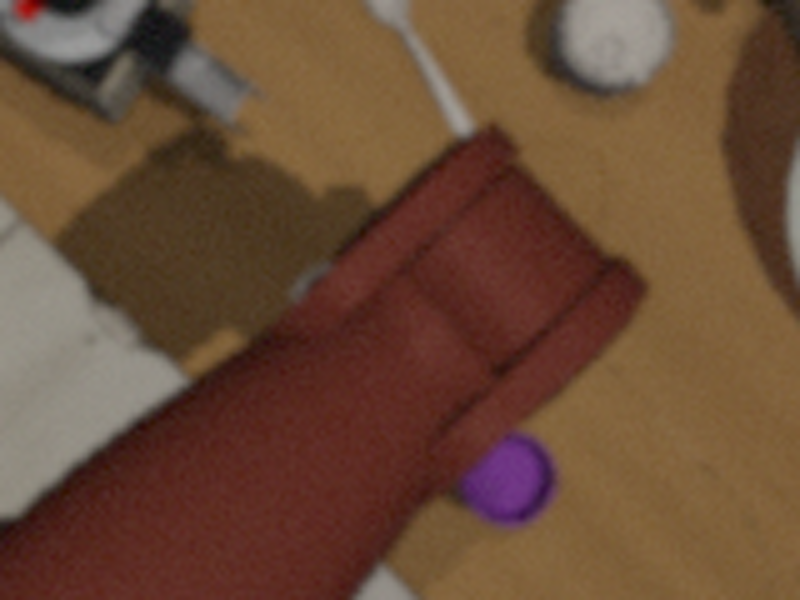

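The arm hides the mug, except a bit of rim at crop (310,280). No contact yet, so I continue down and close.

```bash
python3 -m creep '0 0 0.5 0 0.5; 0 0 0.55 0 0.5; 0 0 0 0 0.5; 0 0 0 0 0.25; 0 0 0 0 0.2; 0 0 0 0 0.15;0 0 0 0 0.1; 0 0 0 0 0.05; 0 0 0 0 0;0 0 0 0 0;0 0 0 0 0;0 0 0 0 0' 50
```

```text
clock: 4.25
ee_pos: [0.396, -0.256, 0.0263]
tool_rot: [180.0, 0.0, 90.0]
contact_force: [-1.5, -1.4, 3.8]
opening: 0.012
grasp_force: 48.8
```

```bash
python3 -m creep '0 0 -0.1 0 0; 0 0 -0.1 0 0; 0 0.6 0 0 0; 0 0.6 0 0 0; 0 0.64 0 0 0; 0 0.6 0 0 0; 0 0 0 0.97 0; 0 0 0 0.97 0; 0 0 0 0.97 0; 0 0 0 0.97 0; 0 0 0 0.97 0; 0 0 0 0.97 0; 0 0 0 0.97 0; 0 0 0 0 0; 0 0 0 0 0'
python3 - <<'E'
from h import *
p,d=env.grab_frame("top");p2,_=env.grab_frame("scene");cv2.imwrite('pics/t3.png',np.hstack([cv2.resize(p[130:250,220:320],(500,600),interpolation=cv2.INTER_CUBIC)]))
R=np.array([[-.556,-.831],[.831,-.556]])
x,y=env.get_state()['ee_pos'][:2];t=np.array([.4908,-.2027])-[x,y];c,s=np.cos(np.radians(56)),np.sin(np.radians(56));print('tool tx,ty mm',1e3*(t@[c,s]),1e3*(t@[s,-c]))
E
```

```text
clock: 5.75
ee_pos: [0.4567, -0.2555, 0.0309]
tool_rot: [-180.0, -0.0, 56.2]
contact_force: [0.6, 0.5, -0.9]
opening: 0.0121
grasp_force: 48.6
tool tx,ty mm 62.96565764462339 -1.3710784443032917
```

View pics/t3.png

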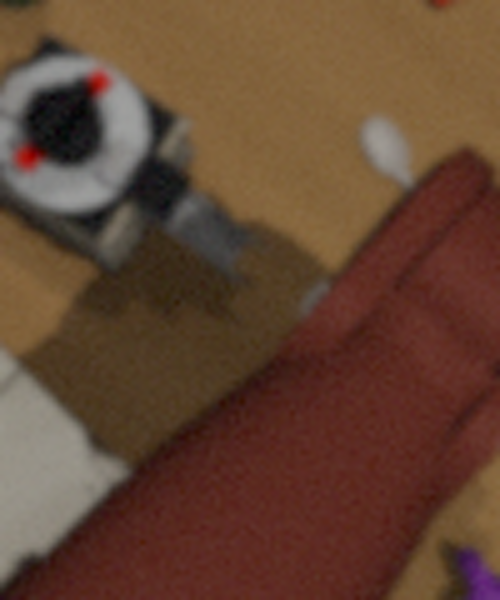

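The mug's rim shows at crop (315,297), in front of the chute mouth at (225,250). Now I bring it under, lower it and release.

```bash
python3 -m creep '0.4 -0.05 0 0 0; 0.4 0 0 0 0; 0.4 0 0 0 0; 0.4 0 0 0 0; 0.4 0 0 0 0; 0.3 0 0 0 0; 0.2 0 0 0 0; 0 0 0 0 0; 0 0 0 0 0; 0 0 0.08 0 0; 0 0 0.08 0 0; 0 0 0.02 0 0; 0 0 0 0 0; 0 0 0 0 0'
```

```text
clock: 7.25
ee_pos: [0.4906, -0.2033, 0.0266]
tool_rot: [180.0, -0.0, 56.0]
contact_force: [-0.0, 1.0, -0.1]
opening: 0.0123
grasp_force: 48.7
```

```bash
python3 -m creep '0 0 0 0 0.1; 0 0 0 0 0.2; 0 0 0 0 0.4; 0 0 0 0 0.5; 0 0 0 0 0.5; 0 0 -0.4 0 0.5; 0 0 -1 0 0.5; 0 0 -1 0 0.5; 0 0 -1 0 0.5; 0 0 -1 0 0.5; 0 0 -1 0 0.5; 0 0 -1 0 0.5; 0 0 -1 0 0.5; 0 0 -1 0 0.5; 0 0 -1 0 0.5; 0 0 -0.8 0 0.5;0 0 0 0 0.5'
python3 -m creep '0.95 0 0 0 0.5; 0.95 0 0 0 0.5; 0.95 0 0 0 0.5; 0.95 0 0 0 0.5; 0.95 0 0 0 0.5; 0.95 0 0 0 0.5; 0.95 0 0 0 0.5; 0.95 0 0 0 0.5; 0 0 0 -1 0.5; 0 0 0 -1 0.5; 0 0 0 -1 0.5; 0 0 0 -1 0.5; 0 0 0 -1 0.5; 0 0 0 -1 0.5; 0 0 0 -1 0.5; 0 0 0 -1 0.5; 0 0 0 -1 0.5; 0 0 0 -1 0.5'
python3 -m creep '0 0 0 -1 0.5; 0 0 0 -1 0.5; 0 0 0 -1 0.5; 0 0 0 -1 0.5; 0 0 0 -1 0.5; 0 0 0 -1 0.5; 0 0 0 0 0.5;0 0 0 0 0.5;0 0 0 0 0.5'
python3 - <<'E'
from h import *
p,d=env.grab_frame("top");q,e=env.grab_frame("scene");np.savez('top4.npz',p=p,d=d);np.savez('scene4.npz',p=q,d=e)
A=cv2.resize(p[130:230,210:310],(400,400),interpolation=cv2.INTER_CUBIC);B=cv2.resize(q[145:245,170:270],(400,400),interpolation=cv2.INTER_CUBIC)
cv2.imwrite('pics/t4.png',np.hstack([A,B]))
E
```

```text
clock: 8.95
ee_pos: [0.4915, -0.2038, 0.2854]
tool_rot: [179.7, 0.0, 56.1]
contact_force: [-0.2, -0.4, -0.5]
opening: 0.0427
grasp_force: 0.0
clock: 10.75
ee_pos: [0.5964, -0.0455, 0.281]
tool_rot: [-180.0, -0.0, 106.3]
contact_force: [-0.3, -0.1, -0.1]
opening: 0.0428
grasp_force: 0.0
clock: 11.65
ee_pos: [0.5966, -0.0456, 0.2814]
tool_rot: [-180.0, -0.0, 135.9]
contact_force: [0.0, -0.2, -0.5]
opening: 0.0425
grasp_force: 0.0
```

View pics/t4.png

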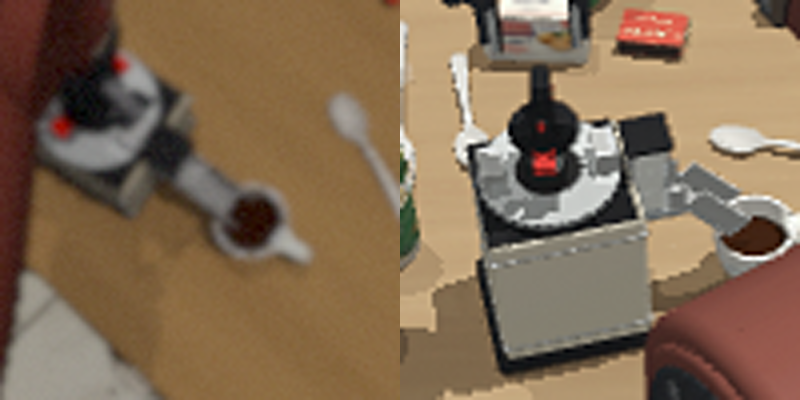

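The mug stands upright with the chute over its rim: mug centre about crop-left (251,222), chute mouth about (225,210). I'll check the numbers.

Run:
```python
from h import *
P=np.array([.596,-.0455]);X=np.array([.556,.831]);Y=np.array([-.831,.556])
def disp(w): w=w[:2]-(P-.03*X);return 1e3*np.array([w@X,w@Y])
for n,f in(('top','top4'),('scene','scene4')):
    a=np.load(f+'.npz');p=a['p'].astype(int);W=pts(n,a['d']);b,g,r=p[...,0],p[...,1],p[...,2]
    near=np.hypot(W[...,0]-.518,W[...,1]+.162)<.05
    rim=near&(W[...,2]>.043)&(W[...,2]<.054)&(np.ptp(p,axis=-1)<45)&(r>110)
    tea=near&(r-b>15)&(r<120)&(g<75)&(W[...,2]>.02)&(W[...,2]<.045)
    v,u=np.nonzero(tea);c=np.c_[u,v].astype(np.float32)
    print(n,'tea',len(u),disp(ray(n,c.mean(0),np.nanmedian(W[tea][:,2]))[0]),np.nanmedian(W[tea][:,2]))
    Q=W[rim];A=np.c_[2*Q[:,:2],np.ones(len(Q))];s=np.linalg.lstsq(A,(Q[:,:2]**2).sum(1),rcond=None)[0];print('rim',len(Q),disp(s[:2]),np.sqrt(s[2]+s[0]**2+s[1]**2))
    D=np.array([disp(q) for q in W[near&(W[...,2]>.02)&(W[...,2]<.055)&(p.min(-1)<200)]]);print(D.min(0),D.max(0))
```

```text
top tea 109 [-112.19702895   -0.75829724] 0.029885689704087465
rim 64 [-118.76865099   -0.71196038] 0.028475107866860416
[-159.68423775  -29.08659549] [-87.29344699  30.58008144]
scene tea 98 [-115.81815894   -4.78118674] 0.03020777602416983
rim 112 [-117.06341092    2.30472391] 0.029604914652075643
[-159.61709557  -30.81258747] [-83.8082011   32.45584256]
```

The mug is within tolerance (occlusion by the chute explains the outward bias). Now the plunger.

```bash
python3 -m creep '0 0 0.7 0 0.5; 0 0 0.7 0 0.5; 0 0 0.6 0 0.5; 0 0 0.4 0 0.5; 0 0 0.36 0 0.5; 0 0 0 0 0.3; 0 0 0 0 0.25; 0 0 0 0 0.2; 0 0 0 0 0.15; 0 0 0 0 0.1; 0 0 0 0 0; 0 0 0 0 0; 0 0 0 0 0; 0 0 0 0 0' 70
```

```text
clock: 13.15
ee_pos: [0.5977, -0.0452, 0.2138]
tool_rot: [179.9, 0.1, 136.1]
contact_force: [2.9, 4.3, 4.7]
opening: 0.0127
grasp_force: 69.9
```

```bash
python3 -m creep '0 0 0.2 0 0; 0 0 0.2 0 0; 0 0 0.2 0 0; 0 0 0.2 0 0; 0 0 0.2 0 0; 0 0 0 0 0; 0 0 0 0 0'
```

```text
clock: 13.85
ee_pos: [0.5977, -0.0452, 0.1894]
tool_rot: [179.9, 0.1, 136.1]
contact_force: [1.3, 5.3, 8.9]
opening: 0.0126
grasp_force: 70.6
```

```bash
python3 -m creep '0 0 0.06 0 0; 0 0 0.06 0 0; 0 0 0 0 0; 0 0 0 0 0'
```

```text
clock: 14.25
ee_pos: [0.5977, -0.0452, 0.1865]
tool_rot: [179.9, 0.1, 136.1]
contact_force: [1.1, 5.0, 9.4]
opening: 0.0127
grasp_force: 70.7
```

Travel is 27 mm and only the spring is felt. I continue in small steps.

```bash
for i in 1; do :; done; python3 -m creep '0 0 0.04 0 0; 0 0 0.04 0 0; 0 0 0.04 0 0; 0 0 0 0 0'; python3 -m creep '0 0 0.04 0 0; 0 0 0.04 0 0; 0 0 0 0 0'
```

```text
clock: 14.65
ee_pos: [0.5977, -0.0452, 0.1835]
tool_rot: [179.9, 0.1, 136.1]
contact_force: [0.2, 5.0, 10.5]
opening: 0.0127
grasp_force: 70.7
clock: 14.95
ee_pos: [0.5977, -0.0452, 0.1816]
tool_rot: [179.9, 0.1, 136.1]
contact_force: [1.2, 4.4, 11.0]
opening: 0.0131
grasp_force: 70.8
```

```bash
python3 -m creep '0 0 0.02 0 0; 0 0 0.02 0 0; 0 0 0 0 0'
```

```text
clock: 15.25
ee_pos: [0.5977, -0.0452, 0.1807]
tool_rot: [179.9, 0.1, 136.1]
contact_force: [0.2, 5.0, 10.8]
opening: 0.0126
grasp_force: 70.8
```

```bash
python3 -m creep '0 0 0.02 0 0; 0 0 0.02 0 0; 0 0 0 0 0'
```

```text
clock: 15.55
ee_pos: [0.5977, -0.0452, 0.1797]
tool_rot: [179.9, 0.1, 136.1]
contact_force: [1.1, 5.3, 9.4]
opening: 0.0129
grasp_force: 70.9
```

```bash
python3 -m creep '0 0 0.02 0 0; 0 0 0 0 0;  0 0 0 0 0'
```

```text
clock: 15.85
ee_pos: [0.5977, -0.0452, 0.1793]
tool_rot: [179.9, 0.1, 136.1]
contact_force: [-0.5, 5.0, 10.6]
opening: 0.0127
grasp_force: 70.9
```

```bash
python3 -m creep '0 0 0.02 0 0; 0 0 0 0 0;  0 0 0 0 0'
```

```text
clock: 16.15
ee_pos: [0.5977, -0.0452, 0.1788]
tool_rot: [179.9, 0.1, 136.1]
contact_force: [0.1, 5.1, 10.3]
opening: 0.0129
grasp_force: 70.9
```

```bash
python3 -m creep '0 0 0.02 0 0; 0 0 0 0 0'
```

```text
clock: 16.35
ee_pos: [0.5977, -0.0452, 0.1782]
tool_rot: [179.9, 0.1, 136.1]
contact_force: [0.7, 5.3, 10.5]
opening: 0.0126
grasp_force: 70.9
```

```bash
python3 -m creep '0 0 0.02 0 0; 0 0 0 0 0'
```

```text
clock: 16.55
ee_pos: [0.5977, -0.0452, 0.1781]
tool_rot: [179.9, 0.1, 136.1]
contact_force: [-0.4, 4.7, 13.1]
opening: 0.0127
grasp_force: 71.3
```

```bash
python3 -m creep '0 0 0.02 0 0; 0 0 0 0 0'
```

```text
clock: 16.75
ee_pos: [0.5977, -0.0452, 0.178]
tool_rot: [179.9, 0.2, 136.1]
contact_force: [-1.7, 6.0, 15.5]
opening: 0.0126
grasp_force: 71.8
```

```bash
python3 -m creep '0 0 0.02 0 0; 0 0 0 0 0'
```

```text
clock: 16.95
ee_pos: [0.5978, -0.0452, 0.178]
tool_rot: [179.8, 0.2, 136.1]
contact_force: [-3.1, 6.3, 18.1]
opening: 0.0129
grasp_force: 72.3
```

The stop is felt at z = 0.178 (stroke about 36 mm). I press to about 23 N, then rise.

```bash
python3 -m creep '0 0 0.02 0 0; 0 0 0.02 0 0; 0 0 0 0 0; 0 0 0 0 0; 0 0 0 0 0'
python3 - <<'E'
from h import *
p,d=env.grab_frame("top");q,e=env.grab_frame("scene")
A=cv2.resize(p[130:230,210:310],(400,400),interpolation=cv2.INTER_CUBIC);B=cv2.resize(q[145:245,170:270],(400,400),interpolation=cv2.INTER_CUBIC)
cv2.imwrite('pics/t5.png',np.hstack([A,B]))
E
```

```text
clock: 17.45
ee_pos: [0.5978, -0.0452, 0.178]
tool_rot: [179.8, 0.2, 136.1]
contact_force: [-5.2, 5.9, 24.9]
opening: 0.013
grasp_force: 73.1
```

View pics/t5.png

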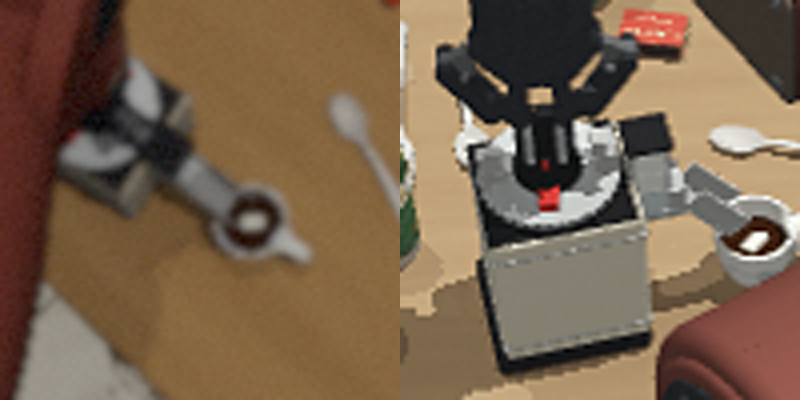

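One lump is in the mug (crop-right (755,240)). I rise fully and wait.

```bash
python3 -m creep '0 0 -0.1 0 0; 0 0 -0.2 0 0; 0 0 -0.2 0 0; 0 0 -0.2 0 0; 0 0 -0.2 0 0; 0 0 -0.2 0 0; 0 0 -0.2 0 0; 0 0 -0.2 0 0; 0 0 -0.1 0 0; 0 0 0 0 0; 0 0 0 0 0'; python3 -m creep '0 0 -0.02 0 0; 0 0 0 0 0;0 0 0 0 0;0 0 0 0 0;0 0 0 0 0;0 0 0 0 0;0 0 0 0 0;0 0 0 0 0;0 0 0 0 0;0 0 0 0 0'
```

```text
clock: 18.65
ee_pos: [0.5976, -0.0452, 0.2138]
tool_rot: [179.9, 0.1, 136.1]
contact_force: [5.8, 4.2, -1.3]
opening: 0.0127
grasp_force: 71.3
clock: 19.65
ee_pos: [0.5976, -0.0452, 0.2139]
tool_rot: [179.9, 0.0, 136.1]
contact_force: [7.3, 3.1, -4.5]
opening: 0.0123
grasp_force: 70.5
```

```bash
python3 -m creep '0 0 0.2 0 0; 0 0 0.2 0 0; 0 0 0.2 0 0; 0 0 0.2 0 0; 0 0 0.2 0 0; 0 0 0.2 0 0; 0 0 0.1 0 0; 0 0 0.06 0 0; 0 0 0.06 0 0; 0 0 0.04 0 0; 0 0 0.04 0 0; 0 0 0 0 0; 0 0 0 0 0'
```

```text
clock: 20.95
ee_pos: [0.5977, -0.0452, 0.1788]
tool_rot: [179.9, 0.1, 136.1]
contact_force: [-0.1, 4.6, 10.8]
opening: 0.0129
grasp_force: 72.9
```

```bash
python3 -m creep '0 0 0.02 0 0; 0 0 0.02 0 0; 0 0 0.02 0 0; 0 0 0 0 0; 0 0 0 0 0'
```

```text
clock: 21.45
ee_pos: [0.5977, -0.0452, 0.1781]
tool_rot: [179.9, 0.2, 136.1]
contact_force: [-1.5, 5.2, 15.7]
opening: 0.0127
grasp_force: 73.7
```

```bash
python3 -m creep '0 0 0.02 0 0; 0 0 0.02 0 0; 0 0 0.02 0 0; 0 0 0 0 0; 0 0 0 0 0'
```

```text
clock: 21.95
ee_pos: [0.5978, -0.0452, 0.178]
tool_rot: [179.8, 0.2, 136.1]
contact_force: [-6.3, 6.1, 25.3]
opening: 0.0126
grasp_force: 75.0
```

```bash
python3 -m creep '0 0 0 0.3 0; 0 0 0 0.6 0; 0 0 0 0.6 0; 0 0 0 0.6 0; 0 0 0 0.6 0; 0 0 0 0.6 0; 0 0 0 0.6 0; 0 0 0 0 0'
```

```text
clock: 22.75
ee_pos: [0.5979, -0.0451, 0.178]
tool_rot: [179.8, 0.1, 116.5]
contact_force: [-5.7, 7.4, 25.0]
opening: 0.0124
grasp_force: 74.9
```

```bash
python3 -m creep '0 0 0 0.6 0; 0 0 0 0.6 0; 0 0 0 0.6 0; 0 0 0 0.6 0; 0 0 0 0.6 0; 0 0 0 0.6 0; 0 0 0 0.6 0; 0 0 0 0.6 0; 0 0 0 0.6 0; 0 0 0 0.6 0; 0 0 0 0 0'; python3 -c "
from h import *;print(env.get_state()['wrist_torque'])"
```

```text
clock: 23.85
ee_pos: [0.598, -0.045, 0.178]
tool_rot: [179.7, -0.0, 86.5]
contact_force: [-4.3, 7.5, 24.5]
opening: 0.0124
grasp_force: 74.8
[ 1.58123089  1.28803202 -0.02778384]
```

```bash
python3 -m creep '0 0 0 0.6 0; 0 0 0 0.6 0; 0 0 0 0.6 0; 0 0 0 0.6 0; 0 0 0 0.6 0; 0 0 0 0.6 0; 0 0 0 0.6 0; 0 0 0 0.6 0; 0 0 0 0.6 0; 0 0 0 0 0'; python3 -c "
from h import *;print(env.get_state()['wrist_torque'])"
```

```text
clock: 24.85
ee_pos: [0.5981, -0.045, 0.178]
tool_rot: [179.7, -0.2, 59.5]
contact_force: [-2.9, 7.0, 23.6]
opening: 0.0127
grasp_force: 74.8
[ 1.69882922  1.17300169 -0.03579198]
```

Continue to yaw 56 and a little past, watching the torque for the back stop.

```bash
python3 -m creep '0 0 0 0.35 0; 0 0 0 0.35 0; 0 0 0 0 0'; python3 -c "
from h import *;print(env.get_state()['wrist_torque'])"
```

```text
clock: 25.15
ee_pos: [0.5981, -0.045, 0.178]
tool_rot: [179.7, -0.2, 56.0]
contact_force: [-4.5, 6.4, 23.8]
opening: 0.013
grasp_force: 74.8
[ 1.63354903  1.13788046 -0.01272002]
```

```bash
python3 -m creep '0 0 0 0.2 0; 0 0 0 0.1 0; 0 0 0 0 0'; python3 -c "
from h import *;print(env.get_state()['wrist_torque'])"
```

```text
clock: 25.45
ee_pos: [0.5982, -0.045, 0.178]
tool_rot: [179.7, -0.2, 54.6]
contact_force: [-4.5, 7.6, 23.9]
opening: 0.0128
grasp_force: 74.8
[1.67236817 1.10500421 0.02312758]
```

```bash
python3 -m creep '0 0 -0.06 0 0; 0 0 -0.06 0 0; 0 0 -0.06 0 0; 0 0 -0.06 0 0; 0 0 -0.04 0 0; 0 0 0 0 0; 0 0 0 0 0'
```

```text
clock: 26.15
ee_pos: [0.598, -0.045, 0.182]
tool_rot: [179.9, -0.2, 54.6]
contact_force: [4.6, 5.9, 4.5]
opening: 0.0127
grasp_force: 71.9
```

It rose 4 mm and is held by the catches. Release and go up.

```bash
python3 -m creep '0 0 0 0 0.1; 0 0 0 0 0.2; 0 0 0 0 0.3; 0 0 0 0 0.5; 0 0 0 0 0.5; 0 0 0 0 0.5; 0 0 -0.2 0 0.5; 0 0 -0.6 0 0.5; 0 0 -1 0 0.5; 0 0 -1 0 0.5; 0 0 -1 0 0.5; 0 0 -1 0 0.5; 0 0 -1 0 0.5; 0 0 0 0 0.5; 0 0 0 0 0.5'
python3 - <<'E'
from h import *
p,d=env.grab_frame("top");q,e=env.grab_frame("scene")
W=pts('scene',e);t=(np.hypot(W[...,0]-.596,W[...,1]+.045)<.03)&(W[...,2]<.24);print('handle top z',np.nanpercentile(W[t][:,2],97))
A=cv2.resize(p[130:230,210:310],(400,400),interpolation=cv2.INTER_CUBIC);B=cv2.resize(q[145:245,170:270],(400,400),interpolation=cv2.INTER_CUBIC)
cv2.imwrite('pics/t6.png',np.hstack([A,B]))
E
```

```text
clock: 27.65
ee_pos: [0.5971, -0.0457, 0.327]
tool_rot: [179.9, -0.0, 54.5]
contact_force: [-1.1, 0.4, -0.3]
opening: 0.0429
grasp_force: 0.0
handle top z 0.19758667203718522
```

View pics/t6.png

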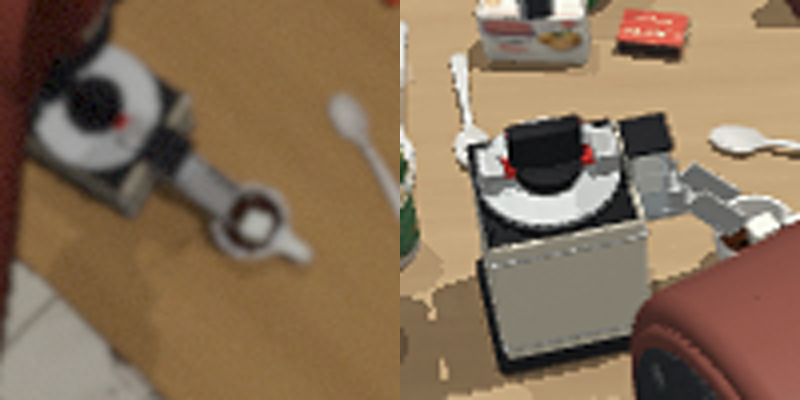

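The handle stays down (top z about 0.197), with its lugs under both catches at crop-right (510,165) and (587,155). The second lump lies on the first in the mug at crop-right (765,222), and the gripper is clear.

```bash
python3 -c "
from bench import env;print(env.finish_job())"
```

```text
the job is handed in; nothing more can be done
None
```

The job is handed in after about 28 s of robot time: the mug stands upright under the chute with two lumps in it, and the plunger is locked down under both catches.

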